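# Load the tofu press and pump it down three notches

## Task

Load the tofu press: set the cream pressing box upright on the open front end of the press's track with its black handle pointing away from the press, let go of it, then take it again by its handle and slide it fully home under the ram, against the stop. Then work the press's pump lever exactly three full strokes, each all the way down to its stop and all the way back up, so that the ram comes down three notches and clamps the box's lid. Leave the lever up, and the other things on the worktop where they are.

Things in the scene. Friction and masses are not known exactly. Their poses are not given: they have to be found in the camera images.
- press: Tofu press of sage-green metal, fixed on the worktop. Origin on the worktop below the ram's axis, z up; +y runs along the track from its open front end to the column, -x is the side where the pump lever sticks out. Base x -52..52, y -172..+100 mm. Head with ram over y -28..98, x -26..45, z 106..214 mm (ram bar to 271): no gripper fits above a box there, only above its handle.
- track_front (a point): Middle of the track's open front end: on its steel floor (14 mm above the worktop), at press y = -112 mm. Axes as the press's. Rails 10 mm high guide the box: 66 mm apart inside from press y = -55 to +52, flaring to 83 mm apart at y = -166 mm.
- bed (a point): Point on the track's floor right below the ram's axis, 14 mm above the worktop, axes as the press's. A box fully home has its origin here (rubber stop pads at press y = +51 mm).
- press_box: Loose cream plastic box with drain slots, about 0.6 kg, 62 mm wide (x), 100 long (y), 66 high; origin at the centre of its underside, z up. A wooden lid with a round boss, its top 74 mm above the underside, floats on springs inside the rim. Black handle at the -y end. On the track its axes lie along the press's, handle towards the open front.
- box_handle: The black handle, fixed to the box: grip 14 mm wide (x), 70 long (y), 18 high; origin at the grip's middle, 112 mm from the box's centre towards -y and 43 mm above its underside; axes as the box's.
- box_lid (a joint): How far the sprung lid is pressed down into the box, m; 0 = up. It takes about 3 N to start and 7 N more per 10 mm.
- pump_lever (a joint): Angle of the pump lever, rad: 0 = up at rest, 0.28 = down at its stop. A spring brings it back up by itself. Needs 2 to 14 N down on its grip. Going down, it drives the ram by a pawl that catches the next tooth only after the lever has come back up; a short stroke moves the ram by only part of a notch.
- lever_grip (a point): Middle, on the axis, of the lever's black rubber grip, a round bar 23 mm thick, 68 mm long, lying along the lever (press -x). At rest at press (-86, 0, 227) mm, sloping 0.18 rad down to the pivot at (34, 0, 205); at the lower stop at (-87, 0, 193) mm. The lever swings in the press's x-z plane. Site x points along the lever to the pivot.
- ram (a joint): How far the ram has come down, m: 0 at the start. A full stroke lowers it by one notch, 10 mm (1 to 2 mm more while the lever is held down); the ratchet lets it go no higher than its notch. With the box home its foot meets the lid after 18 mm.
- tuna_tin: Bystander: low round food tin, 87 mm wide, 40 mm high; origin at the centre of its underside.
- honey_jar: Bystander: honey jar with a red lid, 61 mm wide, 86 mm high; origin at the centre of its underside.
- mug: Bystander: two-tone mug, dark above and white below, 90 mm wide (128 mm over its handle), 107 mm high; origin at the centre of its underside.
- spice_jar: Bystander: small spice jar with a red cap, 45 mm wide, 106 mm high; origin at the centre of its underside.

How it is judged:
By the outcome, as a careful person would: the job done as asked, in the order asked, and still so for the second after the job is handed in, with the robot touching nothing.
It also fails if it takes over 69 s, if anything falls off the work surface, if the arm or the gripper's body presses on something with over 40 N, if the wrist force passes 120 N, or if a joint passes its speed limit or range.

## Robot

A 6-joint arm with a two-finger parallel gripper is mounted at the origin on a cart in front of the work surface, level with it; the furniture and walls round the work are solid. World frame = base frame: x ahead of the robot, y to its left, z up, the work surface at z = 0. Lengths are in mm, angles in degrees, forces in N, time in s.
With the tool pointing down it reaches from about 300 to 875 mm from the base axis. Payload 4.2 kg.
Tool frame: the origin (TCP) lies midway between the tips of the shut fingers; the grasp point (between the pads) lies 19 mm behind it (manip.grasp_offset is the distance from the TCP to the grasp point, in mm); z points along the fingers, y is the line along which they close (so a half turn about z gives the same grasp; the last joint's range is limited). The gripper opens to 85 mm and grips with 20 to 120 N. Pads are 22 mm wide; open, the fingers measure 114 mm over their backs; the gripper's body (76 mm by 85 mm) begins 54 mm behind the grasp point. The pads swing forward as they close: fully open they stand 13 mm farther back than shut.
Start: joints at [63.197, 18.312, 89.639, -0, 72.044, -1.146], TCP at [248.969, 518.32, 231.338] pointing down, gripper open.
Joint ranges: [-177.97, 177.97], [-48.28, 115.42], [12.27, 149.76], [-77.06, 257.06], [2.81, 150.46], [-146.56, 146.56]. Speed limits (degrees/s): [147.25, 147.25, 180, 180, 180, 180].

## Interface

Orientations are given as [roll, pitch, yaw] about the fixed x, y, z axes, in that order (R = Rz(yaw) Ry(pitch) Rx(roll)).
In Python, from bench import manip, camrig, readout gives the robot as it stands (manip), with the cameras (camrig) and the readings (readout).
- The arm moves only by the tool drive_effector, called after "Call:" as a command line: name --argument value ..., lists and objects as JSON in quotes. Schema: {"type":"object","properties":{"deltas":{"type":"object","properties":{"steps":{"type":"array","items":{"type":"array","items":{"type":"number"},"minItems":6,"maxItems":6},"minItems":1,"maxItems":8}},"additionalProperties":false,"required":["steps"]},"aperture":{"type":"number"},"only":{"type":"string"},"quiet":{"type":"boolean"},"lines":{"type":"string"}},"required":["deltas"],"additionalProperties":false}. deltas is an object whose key "steps" holds a list of rows, 1 to 8 of them, each of 6 numbers: dx, dy, dz in parts of the range, where 1.0 means 1 m, then a rotation vector rx, ry, rz in shares of 90 degrees (1.0 is 90 degrees); each row shifts and turns the commanded pose from where the row before left it, along the tool's axes as they then stand; what a row does not reach is not made up. A row lasts 1/12 s, in which the tool goes at most 41.7 mm and 7.16 degrees, less where a joint would pass 70% of its speed; a pose out of reach is approached as far as the arm can. aperture is the finger opening in mm, set as the call begins (left out keeps the last). The fingers move at their own pace and stop on an object; the grip force is fixed at half the most. Time passes only in rows, so rows that do not move let the fingers close. The tool returns the time, the measured TCP pose, the force, the opening and the grip force at its end. only (a regular expression) keeps the lines of the reply that match it, lines (a string "A,B") keeps lines A to B, and quiet returns only ok. Shift and turn numbers lie between -1 and 1, and a call with a number outside is refused. Input that does not fit is refused with a message, and nothing moves.
- readout.get_state(): the state, without advancing time (a new reading comes with each control period).
- camrig.grab_frame(name): name is "scene" or "top" or "wrist"; returns a dict with "frame" (384x512x3 uint8, blue, green, red), "intrinsics" (3x3 intrinsics, pixels), "k1" (the pictures are not rectified: a ray, as slopes to the right and down, at radius r is drawn at 1 + k1 r^2 times it, then the intrinsics apply), "origin" and "orientation" of the camera in the world; the wrist camera has in their place "mount" (4x4, takes a point from camera to tool coordinates, whose origin is the TCP and whose axes are the flange's). Camera axes: x right, y down, z forward; pixel columns grow to the right and rows downward; lengths in mm; the calibration is good to about 2 mm. A picture is of the moment at which its call begins: read the wrist's pose just before it. There is no depth.
- manip.close_job(): hands the job in; it is judged then, once.
The state is a dict: "t": time; "joint_positions": joint angles; "qd": joint speeds; "tau": joint torques, N m; "position": TCP position; "tool_rot": TCP orientation; "ft_force": force on the tool from outside, world axes, zero at the start; "wrist_torque": the same for the moment, N m; "width": finger opening in mm; "finger_force": force on a finger pad.
Only numpy, scipy, OpenCV 4.12 (cv2) and the standard library are available. Lean on these libraries where they do the work, as an engineer would, in place of code of your own. Each camera call takes 0.05 s, during which the arm holds its last target. There are 200 camera calls.

## Working session

There is one attempt and no reset: what is moved stays moved. The work goes in short steps, Python scripts to look and compute and a tool call to move; the robot and the scene stay as the last step left them, time stands still between calls to the robot, and variables do not carry over. Pictures are saved under pics/ and viewed, at most 10 in all, crops included, and the job is handed in when it is done.

```bash
ls; mkdir -p pics
```

Run:
```python
from bench import manip, camrig, readout
import cv2, numpy as np
fs=[]
for n in ("scene","top"):
    f=camrig.grab_frame(n); cv2.imwrite(f"pics/{n}0.png",f["frame"]); print(n,f["intrinsics"],f["k1"],f["origin"],f["orientation"])
print(readout.get_state(), manip.grasp_offset)
```

```text
bench.py
pics
scene [[354.20732762   0.         255.40983844]
 [  0.         354.20732762 194.31081193]
 [  0.           0.           1.        ]] 0.009889518420764786 [  46.35427945 -282.35012913  895.11103615] [-144.87783474   -0.91606119  -74.85117321]
top [[416.72924089   0.         254.19970411]
 [  0.         416.72924089 203.73355107]
 [  0.           0.           1.        ]] -0.1335078584499367 [ 160.11345197   -7.18937135 1406.44671607] [-160.8709093     0.35017142 -111.48576923]
{'t': 0.1, 'joint_positions': array([ 6.31953085e+01,  1.83479675e+01,  8.97001414e+01,  1.80503468e-03,
        7.20449736e+01, -1.14645482e+00]), 'qd': array([ 0.1393678 , -0.06994519, -0.14217767, -0.04937161,  0.07385462,
        0.01572354]), 'tau': array([ 8.14850537e-04, -4.16404045e+01, -2.34703910e+01, -6.03324520e-05,
        4.99904389e-03,  3.07066841e-05]), 'position': array([248.77523445, 517.91390661, 230.5615344 ]), 'tool_rot': array([-1.79906970e+02, -3.57827938e-03,  1.54341203e+02]), 'ft_force': array([-0.03145543, -0.18939231, -0.11714154]), 'wrist_torque': array([-0.06031415,  0.03624327, -0.01733822]), 'finger_force': 0.0, 'width': 85.42093462519416} 18.700000000000003
```

View pics/scene0.png

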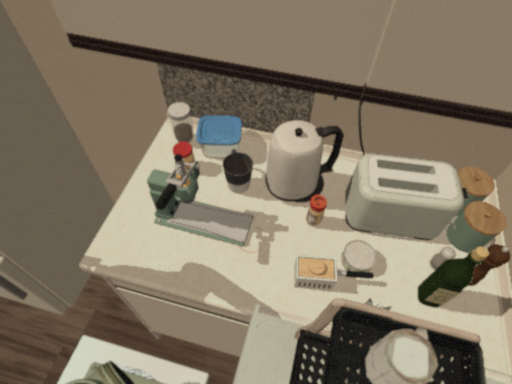

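View pics/top0.png

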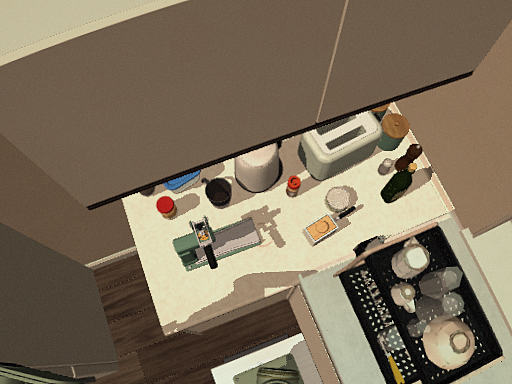

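Create h.py:
```python
from bench import manip, camrig, readout
import cv2, numpy as np
from scipy.spatial.transform import Rotation as R
def grab(n):
    s=readout.get_state(); f=camrig.grab_frame(n)
    if n=="wrist":
        Rt=R.from_euler('xyz',s['tool_rot'],degrees=True).as_matrix(); M=np.array(f['mount'])
        f['R']=Rt@M[:3,:3]; f['o']=np.array(s['position'])+Rt@M[:3,3]
    else:
        f['R']=R.from_euler('xyz',f['orientation'],degrees=True).as_matrix(); f['o']=np.array(f['origin'])
    return f
def ray(f,uv):
    K=f['intrinsics']; d=np.array([(uv[0]-K[0,2])/K[0,0],(uv[1]-K[1,2])/K[1,1]])
    p=d.copy()
    for _ in range(20): p=d/(1+f['k1']*(p@p))
    v=f['R']@np.array([*p,1]); return v/np.linalg.norm(v)
def onz(f,uv,z):
    v=ray(f,uv); return f['o']+v*(z-f['o'][2])/v[2]
def proj(f,P):
    c=f['R'].T@(np.array(P,float)-f['o']); s=c[:2]/c[2]; s=s*(1+f['k1']*(s@s)); K=f['intrinsics']
    return np.array([K[0,0]*s[0]+K[0,2],K[1,1]*s[1]+K[1,2]])
def tri(f,a,g,b):
    A=np.zeros((3,3)); r=np.zeros(3)
    for c,uv in((f,a),(g,b)):
        v=ray(c,uv); M=np.eye(3)-np.outer(v,v); A+=M; r+=M@c['o']
    P=np.linalg.solve(A,r); return P,[np.linalg.norm(np.cross(P-c['o'],ray(c,uv))) for c,uv in((f,a),(g,b))]
```

Run:
```python
from h import *
s=grab("scene");t=grab("top");w=grab("wrist")
p=readout.get_state()['position']; print(p,proj(s,p),proj(t,p),w['intrinsics'],w['o'],w['R'],w['k1'],w['mount'])
print("box lid", tri(s,(318,268),t,(321,226)))
print("handle end", tri(s,(372,274),t,(353,211)))
print("lever", tri(s,(166,198),t,(212,265)))
a=np.hstack([cv2.resize(s['frame'][130:300,140:390],None,fx=3,fy=3,interpolation=2)]);cv2.imwrite('pics/s1.png',a)
a=cv2.resize(t['frame'][190:290,165:365],None,fx=4,fy=4,interpolation=2);cv2.imwrite('pics/t1.png',a)
cv2.imwrite('pics/w0.png',w['frame'])
```

```text
[248.87128631 518.12131347 230.9251785 ] [-85.05124896 215.04148817] [ 66.91170787 382.23605448] [[338.19510598   0.         264.62395384]
 [  0.         338.19510598 189.06667213]
 [  0.           0.           1.        ]] [189.07133985 546.51927668 373.86325928] [[ 0.43205042  0.87088925  0.23427408]
 [ 0.90184872 -0.41688723 -0.11346332]
 [-0.00114811  0.26030165 -0.96552666]] -0.011635792029881475 [[ 1.02535026e-03 -9.65525861e-01 -2.60305131e-01  6.62037565e+01]
 [ 9.99999466e-01  1.02419559e-03  1.40075520e-04 -3.81179170e-01]
 [ 1.31356831e-04 -2.60305135e-01  9.65526395e-01 -1.43039680e+02]
 [ 0.00000000e+00  0.00000000e+00  0.00000000e+00  1.00000000e+00]]
box lid (array([ 442.61366928, -352.69945778,   54.69359976]), [np.float64(0.808765346354612), np.float64(0.8087653463546024)])
handle end (array([ 446.60014453, -473.9258003 ,   82.59408388]), [np.float64(6.646888812976705), np.float64(6.646888812976636)])
lever (array([420.13009137,  22.82523786, 241.71276625]), [np.float64(10.517977582703796), np.float64(10.51797758270377)])
```

View pics/s1.png

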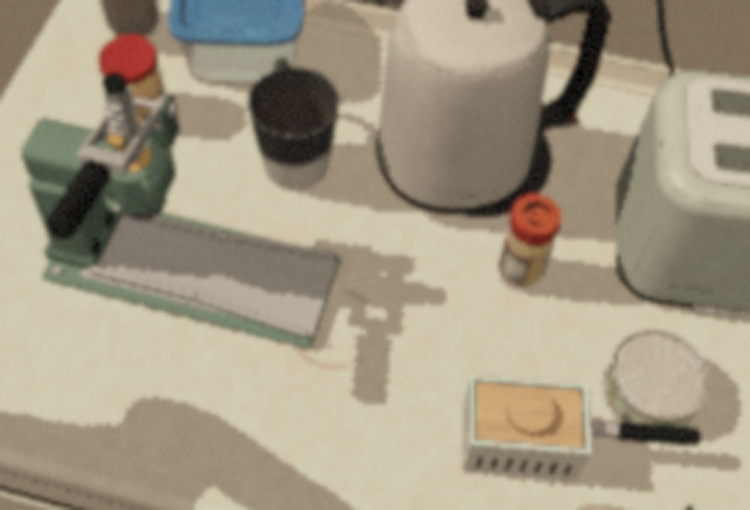

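View pics/t1.png

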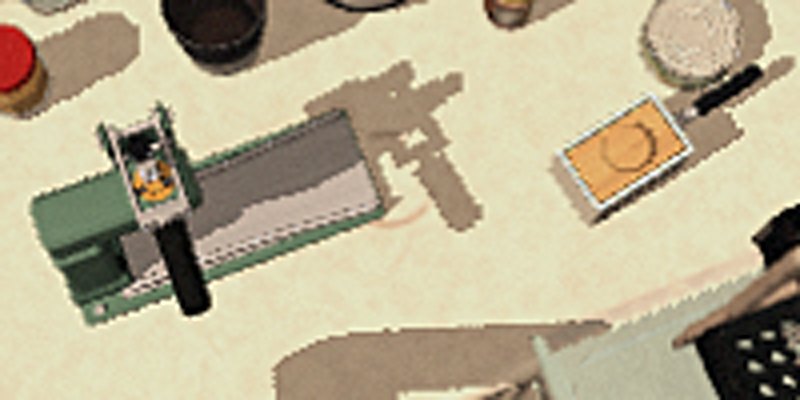

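Run:
```python
from h import *
s=grab("scene");t=grab("top")
S=lambda x,y:(140+x/3,130+y/3); T=lambda x,y:(165+x/4,190+y/4)
for n,a,b in [("front far",(340,258),(347,113)),("front near",(313,343),(383,212)),("handle end",(697,436),(760,70)),("handle root",(622,431),(697,108)),
 ("rim1",(588,386),(651,97)),("rim2",(590,447),(692,150)),("rim3",(470,448),(600,210)),("rim4",(475,380),(562,155)),("boss",(536,412),(628,146)),("lever tip",(62,222),(197,308)),("lever root",(97,172),(175,228)),("base back",(45,278),(92,323)),
 ("tin",(658,375),(693,37))]:
    P,e=tri(s,S(*a),t,T(*b)); print(n,P.round(),round(e[0],1))
print(readout.get_state()['tool_rot'])
```

```text
front far [ 564. -149.   26.] 1.9
front near [ 474. -147.   16.] 3.0
handle end [ 457. -487.   61.] 0.1
handle root [ 450. -427.   48.] 1.5
rim1 [ 469. -388.   74.] 3.5
rim2 [ 411. -397.   86.] 2.3
rim3 [ 395. -307.   64.] 0.5
rim4 [ 450. -297.   73.] 2.1
boss [ 437. -352.   70.] 1.7
lever tip [407.  23. 243.] 3.8
lever root [468.  21. 229.] 0.3
base back [474. 119.  12.] 1.6
tin [ 509. -451.   50.] 1.6
[-1.79981512e+02 -3.90270344e-04  1.54340943e+02]
```

Units first: shifts go in shares of 1 m and turns go in shares of 90 degrees. So -20 mm / 1000 = -0.02, -15 mm / 1000 = -0.015.

Call:
drive_effector --deltas '{"steps":[[0,0,-0.015,0,0,0],[0,0,-0.02,0,0,0],[0,0,-0.02,0,0,0],[0,0,-0.02,0,0,0],[0,0,-0.02,0,0,0],[0,0,-0.02,0,0,0],[0,0,0,0,0,0]]}' --aperture 85

```text
t: 0.93
position: [249.7, 519.7, 350.7]
tool_rot: [179.5, 0.0, 154.3]
ft_force: [0.8, 0.1, 0.8]
width: 84.8
finger_force: 0.0
```

In the tool's units: 7 degrees / 90 = 0.0778.

Call:
drive_effector --deltas '{"steps":[[0,0,0,0,0,0.0778],[0,0,0,0,0,0.0778],[0,0,0,0,0,0.0778],[0,0,0,0,0,0.0778],[0,0,0,0,0,0.0778],[0,0,0,0,0,0.0778],[0,0,0,0,0,0.0778],[0,0,0,0,0,0.0778]]}'

```text
t: 1.6
position: [248.8, 518.1, 345.3]
tool_rot: [-180.0, 0.1, 98.0]
ft_force: [-0.3, 0.3, -0.0]
width: 85.1
finger_force: 0.0
```

Call:
drive_effector --deltas '{"steps":[[0,0,0,0,0,0.0778]]}'

```text
t: 1.68
position: [248.8, 518.0, 345.3]
tool_rot: [-180.0, 0.1, 91.0]
ft_force: [0.2, 0.3, 0.2]
width: 85.2
finger_force: 0.0
```

In the tool's units: -36 mm / 1000 = -0.036, -20 mm / 1000 = -0.02.

Call:
drive_effector --deltas '{"steps":[[-0.02,0.01,0,0,0,0],[-0.036,0.017,0,0,0,0],[-0.036,0.017,0,0,0,0],[-0.036,0.017,0,0,0,0],[-0.036,0.017,0,0,0,0],[-0.036,0.017,0,0,0,0],[-0.036,0.017,0,0,0,0],[-0.036,0.017,0,0,0,0]]}'

```text
t: 2.35
position: [384.4, 247.4, 345.6]
tool_rot: [-180.0, 0.0, 91.4]
ft_force: [1.0, -0.1, -0.1]
width: 84.9
finger_force: 0.0
```

Call:
drive_effector --deltas '{"steps":[[-0.036,0.017,0,0,0,0],[-0.036,0.017,0,0,0,0],[-0.036,0.017,0,0,0,0],[-0.036,0.017,0,0,0,0],[-0.036,0.017,0,0,0,0],[-0.036,0.017,0,0,0,0],[-0.036,0.017,0,0,0,0],[-0.025,0.01,0,0,0,0]]}'

```text
t: 3.02
position: [520.7, -27.6, 345.1]
tool_rot: [-180.0, 0.0, 91.2]
ft_force: [0.1, 0.4, -0.4]
width: 85.2
finger_force: 0.0
```

Call:
drive_effector --deltas '{"steps":[[0,0,0,0,0,0.0111],[0,0,0,0,0,0],[0,0,0,0,0,0]]}'

```text
t: 3.27
position: [519.3, -24.0, 345.7]
tool_rot: [-179.9, -0.1, 90.4]
ft_force: [0.3, -0.1, 0.2]
width: 85.0
finger_force: 0.0
```

Run:
```python
from h import *
import pickle
w=grab("wrist"); cv2.imwrite('pics/w1.png',cv2.resize(w['frame'],None,fx=1.5,fy=1.5)); pickle.dump(w,open('w1.pkl','wb')); print(w['o'])
```

```text
[518.55167445  41.55690893 488.80176169]
```

View pics/w1.png

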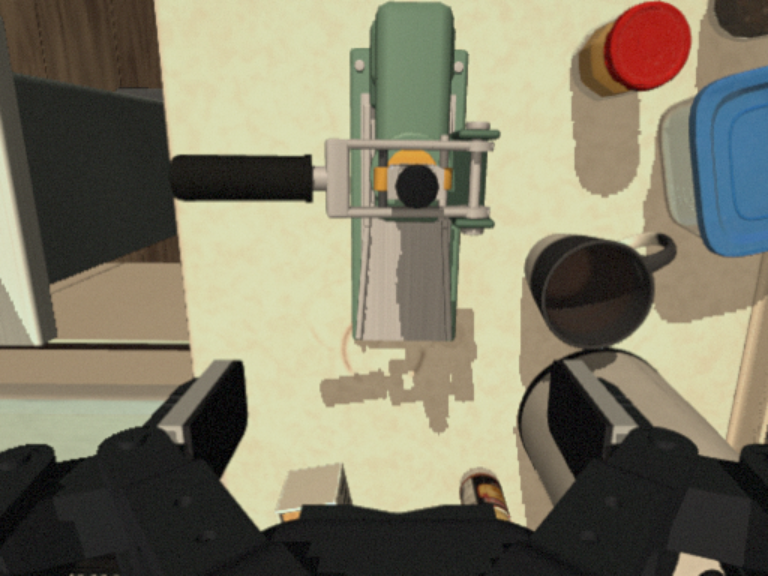

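Run:
```python
from h import *
import pickle
w=pickle.load(open('w1.pkl','rb'))
q=lambda x,y,z:print((x,y),onz(w,(x/1.5,y/1.5),z).round(1))
for x,y in [(352,340),(358,340),(455,341),(350,50),(468,50),(360,66),(459,66)]: q(x,y,14)
for x,y in [(171,178),(171,155),(171,200)]: q(x,y,233)
for x,y in [(312,178)]: q(x,y,222)
q(417,186,271)
b=cv2.inRange(cv2.cvtColor(w['frame'],cv2.COLOR_BGR2HSV),(40,40,30),(90,255,255))
for v in (40,140,150,160,180,200,215,225):
    xs=np.where(b[v,220:330])[0]+220; print(v,xs.min() if len(xs) else 0,xs.max() if len(xs) else 0)
```

```text
(352, 340) [ 474.2 -144.9   14. ]
(358, 340) [ 480.2 -144.8   14. ]
(455, 341) [ 577.1 -145.1   14. ]
(350, 50) [476.6 122.7  14. ]
(468, 50) [578.6 123.4  14. ]
(360, 66) [485.1 109.8  14. ]
(459, 66) [571.3 110.4  14. ]
(171, 178) [406.1  26.2 233. ]
(171, 155) [407.3  37.2 233. ]
(171, 200) [405.   15.3 233. ]
(312, 178) [474.4  25.9 222. ]
(417, 186) [526.8  25.8 271. ]
40 234 311
140 0 0
150 234 328
160 235 305
180 235 304
200 235 303
215 235 302
225 236 236
```

In the tool's units: -36 mm / 1000 = -0.036, -20 mm / 1000 = -0.02.

Call:
drive_effector --deltas '{"steps":[[-0.02,-0.008,0,0,0,0],[-0.036,-0.011,0,0,0,0],[-0.036,-0.011,0,0,0,0],[-0.036,-0.011,0,0,0,0],[-0.036,-0.011,0,0,0,0],[-0.036,-0.011,0,0,0,0],[-0.036,-0.011,0,0,0,0],[-0.02,-0.008,0,0,0,0]]}'

```text
t: 3.98
position: [438.4, -282.5, 346.4]
tool_rot: [180.0, 0.1, 90.4]
ft_force: [0.3, 0.1, -0.4]
width: 85.1
finger_force: 0.0
```

Call:
drive_effector --deltas '{"steps":[[-0.02,-0.006,0,0,0,0],[0,0,0,0,0,0],[0,0,0,0,0,0]]}'

```text
t: 4.23
position: [433.5, -300.2, 346.3]
tool_rot: [180.0, -0.1, 90.4]
ft_force: [-0.5, -0.8, 0.0]
width: 84.9
finger_force: 0.0
```

Run:
```python
from h import *
import pickle
w=grab("wrist"); cv2.imwrite('pics/w2.png',cv2.resize(w['frame'],None,fx=1.5,fy=1.5)); pickle.dump(w,open('w2.pkl','wb')); print(w['o'])
```

```text
[ 432.5237339  -234.64526058  489.37017011]
```

View pics/w2.png

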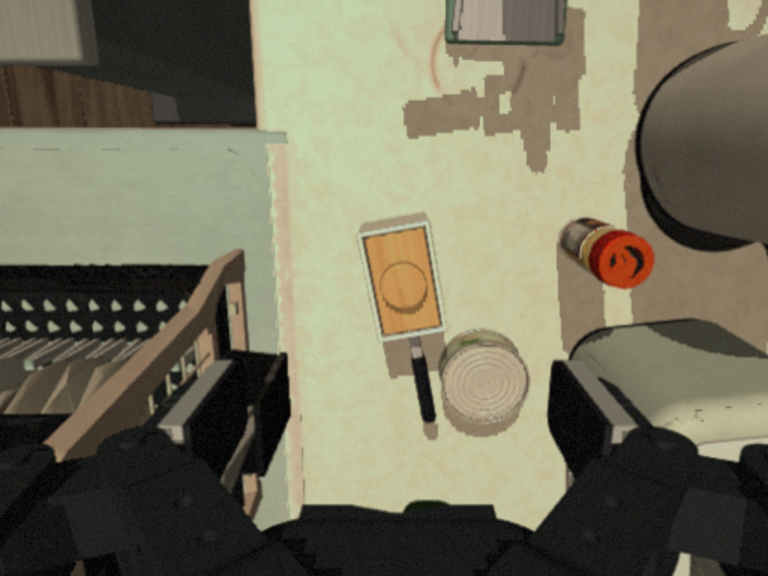

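Run:
```python
from h import *
import pickle
w1=pickle.load(open('w1.pkl','rb'));w=pickle.load(open('w2.pkl','rb'))
s=grab("scene")
q=lambda x,y,z:onz(w,(x/1.5,y/1.5),z)
c=[q(*p,66) for p in [(359,233),(429,221),(444,327),(380,341)]]
for p in c: print(p.round(1))
C=np.mean(c,0); d=(c[0]+c[1]-c[2]-c[3])/2; print('ctr',C.round(1),'len',np.linalg.norm(d),'wid',np.linalg.norm(c[0]-c[1]),'yaw',-np.degrees(np.arctan2(d[0],d[1])))
print('boss',q(403,284,74).round(1),'handle',q(415,345,52).round(1),q(429,418,52).round(1))
for a,b in [((475,380),(429,221)),((588,386),(444,327)),((590,447),(380,341)),((470,448),(359,233)),((536,412),(403,286)),((697,434),(430,419))]:
    pass
S=lambda x,y:(140+x/3,130+y/3)
for a,b in [((475,380),(429,221)),((588,386),(444,327)),((590,447),(380,341)),((470,448),(359,233)),((536,410),(403,284)),((697,434),(429,418))]:
    P,e=tri(s,S(*a),w,(b[0]/1.5,b[1]/1.5)); print('tri',P.round(1),round(e[0],1))
for a,b in [((352,340),(446,44)),((455,341),(565,44))]:
    P,e=tri(w1,(a[0]/1.5,a[1]/1.5),w,(b[0]/1.5,b[1]/1.5)); print('press',P.round(1),round(e[0],1))
# lever height scene x wrist
for a,b in [((62,222),(171,178)),((97,172),(312,178))]:
    P,e=tri(s,S(*a),w1,(b[0]/1.5,b[1]/1.5)); print('lever',P.round(1),round(e[0],1))
```

```text
[ 401.  -304.6   66. ]
[ 459.7 -294.1   66. ]
[ 475.2 -388.    66. ]
[ 418.6 -401.6   66. ]
ctr [ 438.6 -347.1   66. ] len 96.85099737520092 wid 59.62728202434931 yaw 9.81413417972529
boss [ 438.4 -346.7   74. ] handle [ 450.4 -410.9   52. ] [ 465.1 -486.    52. ]
tri [ 461.1 -297.6   52.3] 1.7
tri [ 476.6 -391.6   61.1] 1.9
tri [ 419.  -400.2   71. ] 0.6
tri [ 400.  -307.    52.3] 0.1
tri [ 439.5 -350.8   68.2] 2.7
tri [ 465.8 -489.6   46.6] 0.5
press [ 474.2 -147.     9. ] 0.5
press [ 577.8 -146.5   10.9] 0.2
lever [410.7  24.5 240.4] 2.5
lever [474.1  25.4 219.1] 0.5
```

In the tool's units: 35 mm / 1000 = 0.035, -27 mm / 1000 = -0.027, -5 degrees / 90 = -0.0556.

Call:
drive_effector --deltas '{"steps":[[0,0,0,0,0,-0.0556],[0,0,0,0,0,-0.0556],[-0.02,-0.002,0.01,0,0,0],[-0.027,-0.0015,0.02,0,0,0],[0,0,0.035,0,0,0],[0,0,0.035,0,0,0],[0,0,0.035,0,0,0],[0,0,0.035,0,0,0]]}'

```text
t: 5.0
position: [439.1, -346.1, 175.2]
tool_rot: [179.9, 0.0, 100.5]
ft_force: [-0.2, -0.9, -0.2]
width: 84.9
finger_force: 0.0
```

Call:
drive_effector --deltas '{"steps":[[0,0,0.03,0,0,0],[0,0,0.02,0,0,0],[0,0,0,0,0,0],[0,0,0,0,0,0]]}'

```text
t: 5.33
position: [438.9, -346.4, 126.0]
tool_rot: [-180.0, -0.1, 100.5]
ft_force: [0.0, -0.5, 1.2]
width: 84.8
finger_force: 0.0
```

Run:
```python
from h import *
w=grab("wrist"); cv2.imwrite('pics/w3.png',w['frame'])
import pickle; pickle.dump(w,open('w3.pkl','wb'))
```

```text
(no output)
```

View pics/w3.png

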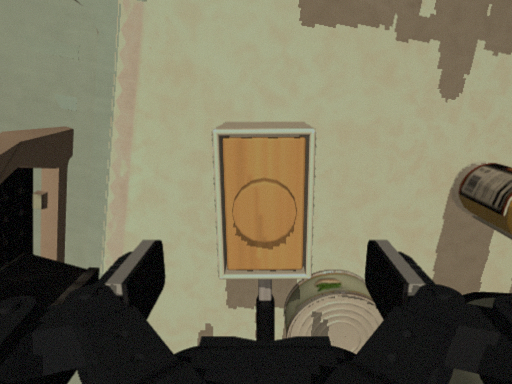

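In the tool's units: 25 mm / 1000 = 0.025, 20 mm / 1000 = 0.02.

Call:
drive_effector --deltas '{"steps":[[0,0,0.025,0,0,0],[0,0,0.025,0,0,0],[0,0,0.025,0,0,0],[0,0,0.02,0,0,0],[0,0,0.009,0,0,0],[0,0,0,0,0,0]]}'

```text
t: 5.88
position: [438.7, -347.6, 22.1]
tool_rot: [-180.0, -0.0, 100.4]
ft_force: [-0.1, 0.6, 0.2]
width: 85.2
finger_force: 0.0
```

Call:
drive_effector --deltas '{"steps":[[0,0,0,0,0,0],[0,0,0,0,0,0],[0,0,0,0,0,0],[0,0,0,0,0,0],[0,0,0,0,0,0],[0,0,0,0,0,0],[0,0,0,0,0,0],[0,0,0,0,0,0]]}' --aperture 50

```text
t: 6.55
position: [439.5, -348.9, 24.5]
tool_rot: [179.9, 0.2, 100.4]
ft_force: [-0.6, -0.3, 7.1]
width: 61.3
finger_force: 68.3
```

In the tool's units: -20 mm / 1000 = -0.02, -15 mm / 1000 = -0.015, 5.4 degrees / 90 = 0.06.

Call:
drive_effector --deltas '{"steps":[[0,0,-0.01,0,0,0],[0,0,-0.015,0,0,0],[0,0,-0.02,0,0,0],[0,0,-0.02,0,0,0],[0,0,0,0,0,0.06],[0,0,0,0,0,0.06],[0,0,0,0,0,0],[0,0,0,0,0,0]]}'

```text
t: 7.22
position: [437.9, -347.3, 87.2]
tool_rot: [-180.0, -0.1, 89.7]
ft_force: [-0.4, 0.4, -6.8]
width: 61.4
finger_force: 67.7
```

In the tool's units: 30 mm / 1000 = 0.03, 25 mm / 1000 = 0.025.

Call:
drive_effector --deltas '{"steps":[[0.015,0.004,0,0,0,0],[0.025,0.008,0,0,0,0],[0.03,0.01,0,0,0,0],[0.03,0.01,0,0,0,0],[0.03,0.01,0,0,0,0],[0.03,0.01,0,0,0,0],[0.03,0.01,0,0,0,0],[0.025,0.009,0,0,0,0]]}'

```text
t: 7.88
position: [511.0, -131.2, 87.0]
tool_rot: [-179.9, -0.1, 89.7]
ft_force: [0.9, 0.1, -7.0]
width: 61.2
finger_force: 67.6
```

Call:
drive_effector --deltas '{"steps":[[0.02,0.008,0,0,0,0],[0.015,0.005,0,0,0,0],[0.01,0.003,0,0,0,0],[0,0,0,0,0,0],[0,0,0,0,0,0],[0,0,0,0,0,0]]}'

```text
t: 8.38
position: [527.0, -89.2, 87.1]
tool_rot: [-180.0, 0.0, 89.6]
ft_force: [1.2, -0.2, -6.4]
width: 61.3
finger_force: 67.6
```

Run:
```python
from h import *
w=grab("wrist"); cv2.imwrite('pics/w4.png',w['frame'])
import pickle; pickle.dump(w,open('w4.pkl','wb'))
```

```text
(no output)
```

View pics/w4.png

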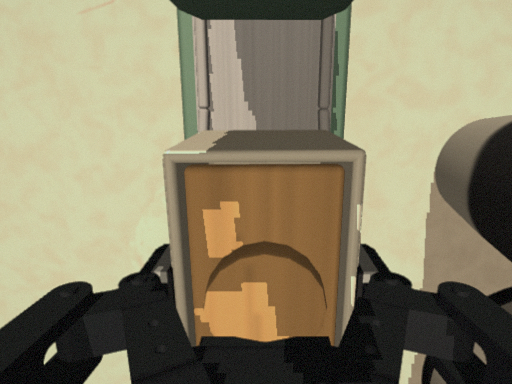

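In the tool's units: 15 mm / 1000 = 0.015, 10 mm / 1000 = 0.01.

Call:
drive_effector --deltas '{"steps":[[0.001,0,0.015,0,0,0],[0.001,0,0.015,0,0,0],[0,0,0.01,0,0,0],[0,0,0.006,0,0,0],[0,0,0,0,0,0],[0,0,0,0,0,0]]}'

```text
t: 8.93
position: [527.6, -87.0, 41.3]
tool_rot: [-180.0, -0.0, 89.5]
ft_force: [-0.0, 0.3, -7.1]
width: 60.8
finger_force: 67.6
```

Call:
drive_effector --deltas '{"steps":[[0,0,0.002,0,0,0],[0,0,0,0,0,0],[0,0,0,0,0,0]]}'

```text
t: 9.18
position: [527.8, -86.6, 39.8]
tool_rot: [179.9, 0.0, 89.5]
ft_force: [0.5, -0.4, -6.2]
width: 61.2
finger_force: 67.6
```

In the tool's units: 1.5 mm / 1000 = 0.0015, -1 mm / 1000 = -0.001.

Call:
drive_effector --deltas '{"steps":[[0,-0.001,0.0015,0,0,0],[0,0,0,0,0,0],[0,0,0,0,0,0]]}'

```text
t: 9.43
position: [527.4, -86.6, 38.6]
tool_rot: [179.9, 0.0, 89.6]
ft_force: [0.5, 1.0, -1.9]
width: 61.4
finger_force: 68.0
```

Call:
drive_effector --deltas '{"steps":[[0,0,0.0015,0,0,0],[0,0,0,0,0,0],[0,0,0,0,0,0]]}'

```text
t: 9.68
position: [527.4, -86.5, 38.5]
tool_rot: [179.9, 0.0, 89.6]
ft_force: [-0.9, 1.1, 11.7]
width: 61.4
finger_force: 69.5
```

In the tool's units: -30 mm / 1000 = -0.03, -25 mm / 1000 = -0.025.

Call:
drive_effector --deltas '{"steps":[[0,0,0,0,0,0],[0,0,0,0,0,0],[0,0,0,0,0,0],[0,0,-0.005,0,0,0],[0,0,-0.015,0,0,0],[0,0,-0.025,0,0,0],[0,0,-0.03,0,0,0],[-0.015,0,-0.03,0,0,0]]}' --aperture 76

```text
t: 10.35
position: [525.7, -100.0, 142.2]
tool_rot: [-179.9, -0.1, 89.6]
ft_force: [0.4, -0.1, -0.2]
width: 76.1
finger_force: 0.0
```

Call:
drive_effector --deltas '{"steps":[[-0.03,0,0,0,0,0],[-0.03,0,0,0,0,0],[-0.025,0,0,0,0,0],[-0.015,0,0,0,0,0],[-0.006,0,0,0,0,0],[0,0,0,0,0,0],[0,0,0,0,0,0]]}'

```text
t: 10.93
position: [525.3, -206.8, 141.0]
tool_rot: [-180.0, -0.1, 89.5]
ft_force: [0.1, 0.0, 0.3]
width: 76.4
finger_force: 0.0
```

Run:
```python
from h import *
w=grab("wrist"); cv2.imwrite('pics/w5.png',w['frame'])
import pickle; pickle.dump(w,open('w5.pkl','wb'))
```

```text
(no output)
```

View pics/w5.png

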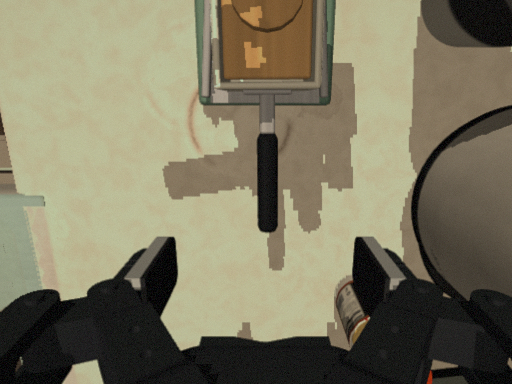

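Run:
```python
from h import *
import pickle
w2=pickle.load(open('w2.pkl','rb'));w=pickle.load(open('w5.pkl','rb'))
print('handle',onz(w,(267.5,133),66).round(1),onz(w,(267.5,228),66).round(1))
print('jar cap',onz(w2,(622/1.5,260/1.5),106).round(1),'base near',onz(w,(343,325),10).round(1),onz(w2,(562/1.5,235/1.5),5).round(1))
print('kettle edge',[onz(w,(415,215),z).round(1) for z in(0,50,100)])
print(readout.get_state()['position'])
```

```text
handle [ 526.9 -162.8   66. ] [ 526.6 -227.8   66. ]
jar cap [ 607.4 -317.6  106. ] base near [ 597.6 -348.3   10. ] [ 592.4 -315.2    5. ]
kettle edge [array([ 658.3, -242.5,    0. ]), array([ 634.9, -224.7,   50. ]), array([ 611.5, -206.9,  100. ])]
[ 525.38639828 -206.45505633  141.05165374]
```

In the tool's units: 25 mm / 1000 = 0.025, 1.4 mm / 1000 = 0.0014.

Call:
drive_effector --deltas '{"steps":[[-0.008,0.0014,0.01,0,0,0],[0,0,0.025,0,0,0],[0,0,0.025,0,0,0],[0,0,0.025,0,0,0],[0,0,0.014,0,0,0],[0,0,0.005,0,0,0],[0,0,0,0,0,0]]}' --aperture 45

```text
t: 11.57
position: [526.0, -214.7, 35.5]
tool_rot: [-179.8, -0.1, 89.6]
ft_force: [-0.5, -0.1, 0.1]
width: 45.3
finger_force: 0.0
```

Call:
drive_effector --deltas '{"steps":[[0,0,0,0,0,0],[0,0,0,0,0,0],[0,0,0,0,0,0],[0,0,0,0,0,0],[0,0,0,0,0,0],[0,0,0,0,0,0],[0,0,0,0,0,0]]}' --aperture 5

```text
t: 12.15
position: [527.5, -216.0, 38.2]
tool_rot: [179.9, 0.1, 89.6]
ft_force: [-0.9, -0.9, 6.5]
width: 12.8
finger_force: 62.0
```

In the tool's units: -2.5 mm / 1000 = -0.0025.

Call:
drive_effector --deltas '{"steps":[[0,0,-0.0025,0,0,0],[0,0,0,0,0,0],[0,0,0,0,0,0]]}'

```text
t: 12.4
position: [526.8, -215.6, 39.3]
tool_rot: [-180.0, 0.0, 89.5]
ft_force: [-0.2, -1.8, -3.7]
width: 13.0
finger_force: 60.8
```

Call:
drive_effector --deltas '{"steps":[[0.005,0,0,0,0,0],[0.01,0,0,0,0,0],[0.01,0,0,0,0,0],[0.01,0,0,0,0,0],[0.01,0,0,0,0,0],[0.005,0,0,0,0,0],[0,0,0,0,0,0]]}'

```text
t: 12.98
position: [526.8, -163.4, 39.5]
tool_rot: [-179.9, -0.1, 89.6]
ft_force: [0.1, 2.1, -4.7]
width: 12.6
finger_force: 60.6
```

Call:
drive_effector --deltas '{"steps":[[0.005,0,0.0008,0,0,0],[0.008,0,0,0,0,0],[0.01,0,0,0,0,0],[0.01,0,0,0,0,0],[0.01,0,0,0,0,0],[0.006,0,0,0,0,0],[0.002,0,0,0,0,0],[0,0,0,0,0,0]]}'

```text
t: 13.65
position: [527.5, -113.1, 38.9]
tool_rot: [-180.0, -0.1, 89.6]
ft_force: [0.5, 1.6, -2.9]
width: 13.1
finger_force: 60.7
```

Call:
drive_effector --deltas '{"steps":[[0.003,0,0,0,0,0],[0.002,0,0,0,0,0],[0,0,0,0,0,0]]}'

```text
t: 13.9
position: [527.7, -109.5, 39.0]
tool_rot: [-180.0, -0.0, 89.5]
ft_force: [0.2, -1.0, -2.0]
width: 12.8
finger_force: 61.0
```

In the tool's units: 3 mm / 1000 = 0.003, 2 mm / 1000 = 0.002.

Call:
drive_effector --deltas '{"steps":[[0.003,0,0,0,0,0],[0.002,0,0,0,0,0],[0,0,0,0,0,0],[0,0,0,0,0,0]]}'

```text
t: 14.23
position: [527.8, -105.0, 39.1]
tool_rot: [180.0, 0.0, 89.5]
ft_force: [-0.8, -4.7, -0.3]
width: 12.7
finger_force: 61.1
```

Call:
drive_effector --deltas '{"steps":[[0.002,0,0,0,0,0],[0.002,0,0,0,0,0],[0,0,0,0,0,0],[0,0,0,0,0,0]]}'

```text
t: 14.57
position: [528.3, -104.8, 40.0]
tool_rot: [179.9, 0.4, 89.7]
ft_force: [-3.0, -20.8, 2.2]
width: 13.1
finger_force: 61.5
```

In the tool's units: -3 mm / 1000 = -0.003.

Call:
drive_effector --deltas '{"steps":[[-0.003,0,0,0,0,0],[0,0,0,0,0,0],[0,0,0,0,0,0]]}'

```text
t: 14.82
position: [527.8, -104.9, 39.2]
tool_rot: [180.0, 0.1, 89.6]
ft_force: [-1.6, -7.8, 0.0]
width: 13.0
finger_force: 61.1
```

Call:
drive_effector --deltas '{"steps":[[0,0,0,0,0,0],[0,0,0,0,0,0],[0,0,0,0,0,0],[0,0,0,0,0,0],[0,0,-0.005,0,0,0],[0,0,-0.015,0,0,0],[-0.01,0,-0.02,0,0,0],[-0.015,0,-0.02,0,0,0]]}' --aperture 45

```text
t: 15.48
position: [527.2, -127.5, 99.6]
tool_rot: [-179.9, -0.1, 89.6]
ft_force: [0.7, 0.4, 0.2]
width: 44.9
finger_force: 0.0
```

Run:
```python
from h import *
w=grab("wrist"); cv2.imwrite('pics/w6.png',w['frame'])
import pickle; pickle.dump(w,open('w6.pkl','wb'))
```

```text
(no output)
```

View pics/w6.png

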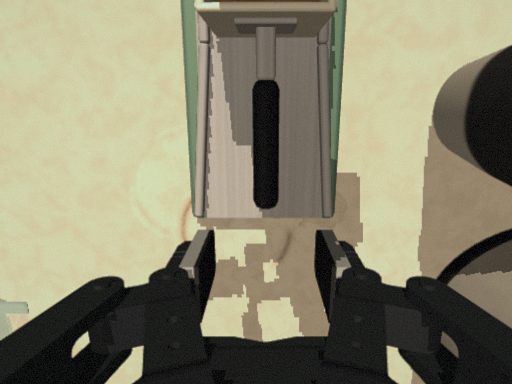

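Run:
```python
from h import *
import pickle
w=pickle.load(open('w6.pkl','rb'))
print('handle',onz(w,(266,80),66).round(1),onz(w,(266,207),66).round(1))
```

```text
handle [527.7 -53.2  66. ] [ 527.4 -119.7   66. ]
```

Call:
drive_effector --deltas '{"steps":[[-0.005,0,-0.025,0,0,0],[0,-0.005,-0.03,0,0,0],[0,-0.015,-0.03,0,0,0],[0,-0.015,-0.03,0,0,0],[0,-0.015,-0.03,0,0,0],[0,-0.015,-0.03,0,0,0],[0,-0.015,-0.02,0,0,0],[0.02,-0.013,0,0,0,0]]}' --aperture 0

```text
t: 16.2
position: [436.1, -114.9, 298.9]
tool_rot: [179.4, 0.2, 89.4]
ft_force: [-0.6, 0.9, -0.0]
width: 0.4
finger_force: 0.0
```

Call:
drive_effector --deltas '{"steps":[[0.03,0,0,0,0,0],[0.03,0,0,0,0,0],[0.03,0,0,0,0,0],[0.025,0,0,0,0,0],[0.016,0,0,0,0,0],[0.007,0,0,0,0,0],[0,0,0,0,0,0],[0,0,0,0,0,0]]}'

```text
t: 16.87
position: [435.7, 24.9, 294.1]
tool_rot: [180.0, 0.0, 89.6]
ft_force: [-1.0, -0.1, 0.3]
width: -0.5
finger_force: 0.0
```

In the tool's units: 20 mm / 1000 = 0.02, 15 mm / 1000 = 0.015.

Call:
drive_effector --deltas '{"steps":[[0.001,0,0.015,0,0,0],[0,0,0.02,0,0,0],[0,0,0.012,0,0,0],[0,0,0.003,0,0,0],[0,0,0,0,0,0],[0,0,0,0,0,0]]}'

```text
t: 17.37
position: [436.3, 25.5, 244.6]
tool_rot: [179.9, 0.0, 89.5]
ft_force: [1.0, -0.3, -0.1]
width: 0.1
finger_force: 0.0
```

Call:
drive_effector --deltas '{"steps":[[0,0,0.004,0,0,0],[0,0,0.003,0,0,0],[0,0,0,0,0,0],[0,0,0,0,0,0]]}'

```text
t: 17.7
position: [436.1, 26.0, 237.4]
tool_rot: [179.9, 0.0, 89.5]
ft_force: [0.7, -1.0, 2.1]
width: 0.1
finger_force: 0.7
```

In the tool's units: 6 mm / 1000 = 0.006, 5 mm / 1000 = 0.005.

Call:
drive_effector --deltas '{"steps":[[0,0,0.005,0,0,0],[0,0,0.006,0,0,0],[0,0,0.006,0,0,0],[0,0,0.006,0,0,0],[0,0,0.006,0,0,0],[0,0,0.004,0,0,0],[0,0,0,0,0,0]]}'

```text
t: 18.28
position: [434.1, 26.3, 203.9]
tool_rot: [-179.8, -0.0, 89.6]
ft_force: [-5.5, -0.6, 8.3]
width: -0.1
finger_force: 3.7
```

Call:
drive_effector --deltas '{"steps":[[0,0,0.002,0,0,0],[0,0,0.002,0,0,0],[0,0,0,0,0,0],[0,0,0,0,0,0]]}'

```text
t: 18.62
position: [434.3, 26.3, 203.2]
tool_rot: [-179.9, -0.0, 89.6]
ft_force: [-13.1, -0.5, 29.1]
width: -0.2
finger_force: 15.3
```

In the tool's units: -10 mm / 1000 = -0.01, -8 mm / 1000 = -0.008.

Call:
drive_effector --deltas '{"steps":[[0,0,-0.006,0,0,0],[0,0,-0.008,0,0,0],[0,0,-0.01,0,0,0],[0,0,-0.01,0,0,0],[0,0,-0.01,0,0,0],[0,0,-0.004,0,0,0],[0,0,0,0,0,0],[0,0,0,0,0,0]]}'

```text
t: 19.28
position: [435.8, 26.2, 247.5]
tool_rot: [-180.0, -0.0, 89.5]
ft_force: [0.1, -0.4, -0.1]
width: -0.2
finger_force: 0.0
```

Run:
```python
from h import *
s=grab("scene");t=grab("top")
S=s['frame'][130:230,140:240];T=t['frame'][210:280,165:235]
cv2.imwrite('pics/l1.png',np.hstack([cv2.resize(S,(400,400),interpolation=2),cv2.resize(T,(400,400),interpolation=2)]))
```

```text
(no output)
```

View pics/l1.png

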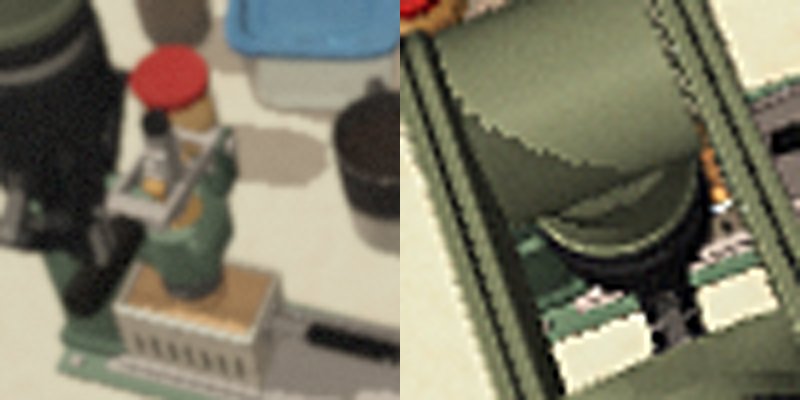

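In the tool's units: 6 mm / 1000 = 0.006, 3 mm / 1000 = 0.003.

Call:
drive_effector --deltas '{"steps":[[0,0,0.006,0,0,0],[0,0,0.003,0,0,0],[0,0,0,0,0,0],[0,0,0,0,0,0]]}'

```text
t: 19.72
position: [435.5, 26.2, 238.5]
tool_rot: [-179.9, -0.0, 89.5]
ft_force: [-0.4, 0.1, 0.8]
width: -0.3
finger_force: 0.4
```

Call:
drive_effector --deltas '{"steps":[[0,0,0.006,0,0,0],[0,0,0.006,0,0,0],[0,0,0.006,0,0,0],[0,0,0.006,0,0,0],[0,0,0.006,0,0,0],[0,0,0.005,0,0,0],[0,0,0.003,0,0,0],[0,0,0,0,0,0]]}'

```text
t: 20.38
position: [434.2, 26.2, 203.4]
tool_rot: [-179.9, -0.0, 89.5]
ft_force: [-10.4, 0.3, 24.8]
width: -0.0
finger_force: 12.6
```

Call:
drive_effector --deltas '{"steps":[[0,0,0,0,0,0],[0,0,0,0,0,0]]}'

```text
t: 20.55
position: [434.2, 26.2, 203.3]
tool_rot: [-179.9, -0.0, 89.5]
ft_force: [-10.1, 0.2, 25.0]
width: 0.4
finger_force: 12.6
```

Stroke 2 is at its stop. Going up, then stroke 3.

In the tool's units: -10 mm / 1000 = -0.01, -8 mm / 1000 = -0.008.

Call:
drive_effector --deltas '{"steps":[[0,0,-0.006,0,0,0],[0,0,-0.008,0,0,0],[0,0,-0.01,0,0,0],[0,0,-0.01,0,0,0],[0,0,-0.01,0,0,0],[0,0,-0.003,0,0,0],[0,0,0,0,0,0],[0,0,0,0,0,0]]}'

```text
t: 21.22
position: [435.7, 26.1, 247.4]
tool_rot: [-180.0, -0.0, 89.5]
ft_force: [-1.2, 0.9, -0.0]
width: -0.3
finger_force: 0.0
```

Call:
drive_effector --deltas '{"steps":[[0,0,0,0,0,0],[0,0,0,0,0,0],[0,0,0.006,0,0,0],[0,0,0.003,0,0,0],[0,0,0,0,0,0],[0,0,0,0,0,0]]}'

```text
t: 21.72
position: [435.6, 26.2, 238.6]
tool_rot: [-180.0, -0.0, 89.5]
ft_force: [-0.2, -0.4, 2.0]
width: 0.2
finger_force: 0.4
```

Call:
drive_effector --deltas '{"steps":[[0,0,0.006,0,0,0],[0,0,0.006,0,0,0],[0,0,0.006,0,0,0],[0,0,0.006,0,0,0],[0,0,0.006,0,0,0],[0,0,0.005,0,0,0],[0,0,0.003,0,0,0],[0,0,0,0,0,0]]}'

```text
t: 22.38
position: [433.9, 26.2, 203.4]
tool_rot: [-179.8, -0.0, 89.5]
ft_force: [-10.7, -0.5, 24.1]
width: -0.1
finger_force: 12.6
```

Call:
drive_effector --deltas '{"steps":[[0,0,0.001,0,0,0],[0,0,0,0,0,0]]}'

```text
t: 22.55
position: [434.0, 26.2, 203.2]
tool_rot: [-179.9, -0.0, 89.5]
ft_force: [-13.0, 0.2, 29.5]
width: -0.1
finger_force: 15.5
```

In the tool's units: -30 mm / 1000 = -0.03, -20 mm / 1000 = -0.02.

Call:
drive_effector --deltas '{"steps":[[0,0,-0.006,0,0,0],[0,0,-0.008,0,0,0],[0,0,-0.01,0,0,0],[0,0,-0.01,0,0,0],[0,0,-0.02,0,0,0],[0,0,-0.03,0,0,0],[0,0,-0.03,0,0,0],[0,0,-0.03,0,0,0]]}'

```text
t: 23.22
position: [435.8, 26.1, 344.7]
tool_rot: [-180.0, 0.0, 89.5]
ft_force: [0.5, -0.2, 0.9]
width: 0.2
finger_force: 0.0
```

Call:
drive_effector --deltas '{"steps":[[-0.015,0.025,0,0,0,0],[-0.02,0.03,0,0,0,0],[-0.015,0.029,0,0,0,0],[0,0,0,0,0,0],[0,0,0,0,0,0],[0,0,0,0,0,0]]}'

```text
t: 23.72
position: [519.0, -24.3, 343.2]
tool_rot: [-179.9, -0.0, 89.5]
ft_force: [0.9, 0.3, 0.0]
width: -0.3
finger_force: 0.0
```

Run:
```python
from h import *
import pickle
w=grab("wrist"); w1=pickle.load(open('w1.pkl','rb')); print(w['o'])
for f in (w1,w):
    g=cv2.cvtColor(f['frame'],cv2.COLOR_BGR2GRAY)
    m=(g<60).astype(np.uint8); m[:90]=0; m[140:]=0
    n,l,st,c=cv2.connectedComponentsWithStats(m)
    print([(st[i].tolist(),c[i].round(1).tolist()) for i in range(1,n) if st[i][4]>150 and st[i][0]<300 and st[i][0]>60])
for h in(271,241): print(h,proj(w,(526.8,25.8,h)))
```

```text
[519.3016297   41.23554443 486.26449725]
[([264, 110, 28, 29, 648], [277.7, 124.3])]
[([264, 108, 25, 26, 492], [275.8, 120.8])]
271 [277.4953093  123.41680486]
241 [276.03611578 120.36154797]
```

Run:
```python
from h import *
import pickle
w=grab("wrist"); w1=pickle.load(open('w1.pkl','rb'))
for f in (w1,w):
    g=cv2.cvtColor(f['frame'],cv2.COLOR_BGR2GRAY)[118]; x=np.where(g[80:240]<80)[0]+80; print(x.min(),x.max(), [int(v) for v in proj(f,(406.5,26,233))])
print(readout.get_state()['t']); print(manip.close_job())
```

```text
80 207 [114, 118]
80 207 [113, 120]
23.8167
the job is handed in; nothing more can be done
None
```

The job is handed in at about 24 s: the box is home against the stop and the three full lever strokes brought the ram down 30 mm by the last camera check; lever-up was not checked after stroke 3 (it was after 1 and 2), and I viewed 11 pictures, one over the limit of 10.

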